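Push the vial tray home into its notches and swing the keeper over it

ROBOT

A 6-joint arm with a two-finger parallel gripper is mounted at the origin on a cart in front of the work surface, level with it; the furniture and walls round the work are solid. World frame = base frame: x ahead of the robot, y to its left, z up, the work surface at z = 0. Lengths are in m, angles in rad, forces in N, time in s.
With the tool pointing down it reaches from about 0.275 to 0.85 m from the base axis. Payload 19 kg.
Tool frame: the origin (TCP) lies at the very end of the fingers, on their centre line; the grasp point (between the pads) lies arm.grasp_offset behind it (arm.grasp_offset is the distance from the TCP to the grasp point, in m); z points along the fingers, y is the direction in which the jaws open and shut (so a half turn about z gives the same grasp; the last joint's range is limited). The gripper opens to 85 mm and grips with 20 to 120 N. Pads are 22 mm wide; open, the fingers measure 114 mm over their backs; the gripper's body (76 mm by 85 mm) begins 54 mm behind the grasp point. The pads swing forward as they close: fully open they stand 13 mm farther back than shut.
Start: joints at [-1.35, 0.15, 1.437, -0, 1.554, -0.134], TCP at [0.2, -0.539, 0.231] pointing down, gripper open.
Joint ranges: [-2.8, 2.8], [-0.68, 2.1], [0.12, 2.68], [-1.39, 4.53], [0.16, 2.79], [-2.81, 2.81]. Speed limits (rad/s): [1.89, 1.89, 2.22, 3.01, 3.01, 3.01].

INTERFACE

Orientations are given as a unit quaternion [x, y, z, w].
In Python, from rig import arm gives the robot as it stands.
- The arm moves only by the tool move_arm, never from a script. Its argument "targets" is a list of rows, each an object of numbers: "x", "y", "z": the shift along the tool's x, y, z scaled (see below); "wx", "wy", "wz": the turn, a rotation vector about the tool's x, y, z scaled (see below); "claw": the opening, from -1 (shut) to 1 (fully open). A call has 1 to 8 rows; each row is the pose to reach, as a shift and turn from the pose commanded when the call began, along the tool's axes at that moment, turning the shorter way round; what a row does not reach only later rows make up. The controller multiplies each number of a shift by 0.12 m and each number of a turn by pi rad. A row lasts 1/8 s, in which the tool goes at most 62.5 mm and 10.7 degrees, less where a joint would pass 70% of its speed; a pose out of reach is approached as far as the arm can. A call with a number of a shift or a turn outside -1 to 1 is refused whole. A call with a gripper value outside its range is refused whole. The fingers move at their own pace and stop on an object; "squeeze" is the grip in N (left out, the last holds). Time passes only in rows, so rows that repeat a pose let the fingers close. It gives the time, the measured TCP pose, the force and the opening at its end, in the units of the state.
- arm.read_state(): the state, without advancing time (a new reading comes with each control period).
- arm.camera(name): name is "scene" or "side" or "wrist"; returns a dict with "img" (480x640x3 uint8, blue, green, red), "fx", "fy", "cx", "cy" (pixels), "R" (3x3) and "t" (3): a world point X has camera coordinates R X + t. Camera axes: x right, y down, z forward; pixel columns grow to the right and rows downward; lengths in m; the calibration is good to about 2 mm. A picture is of the moment at which its call begins. There is no depth.
- arm.close_job(): hands the job in, once; it reports no verdict.
Trained networks look in a picture, given as the dict that the camera call returned (one of the last four; its "shot" number tells which), for a name from the list of things; names that differ only in an ending like _2 or _b are one class to them, and where a whole thing is asked for, a point or a joint stands for the part that bears it (a point fixed in the world has none). Each returns a list of dicts, best first, with "p" (0 to 1); they miss things now and then, are a little off and sometimes report something else, mostly with a low value. They report only what shows in the picture. A call takes as long as a camera call.
- arm.recognise(picture, thing): "xyz" ([x, y, z] in m, in world coordinates, good to about 4 mm: the middle of the surface that is visible of it).
- arm.pinpoint(picture, thing): "xyz" ([x, y, z] in m, in world coordinates, good to about 4 mm: a listed point, or the origin of a listed thing).
The state is a dict: "time": time; "joint_pos": joint angles; "joint_vel": joint speeds; "effort": joint torques, N m; "ee_pos": TCP position; "eef_rot": TCP orientation; "force": force on the tool from outside, world axes, zero at the start; "torque": the same for the moment, N m; "grip_width": opening from 0.0 (shut) to 1.0 (fully open).
Only numpy, scipy, OpenCV 4.12 (cv2) and the standard library are available. Lean on these libraries where they do the work, as an engineer would, in place of code of your own. Each camera call takes 0.05 s, during which the arm holds its last target.

TASK

The loaded vial tray stands part-way along the rails of the autosampler dock: with the fingertips, push it steadily along the rails towards the controller box until you feel its four side pins drop into the locating notches. Then push the black-knobbed keeper round to its stop, across the tray's rear ledge, so that the sampling needle cannot pull the tray up out of the notches. Only push: do not lift the tray or any vial, leave the vials standing in their pockets and the things round the dock where they are.

Things in the scene. Friction and masses are not known exactly. Their poses are not given: they have to be found in the camera images.
- dock: Autosampler tray dock, fixed: grey base plate (x -110 to 220 mm, 150 wide, top z 11), two upright steel rails, white controller box at the far end (x 172 to 220, top z 67). Origin on the bench, midway between the rails; x along the rails towards the box (the way to push), y to the keeper's side, z up. The other entries give lengths in this frame as 'dock x, y, z', in mm.
- rail_entry (a point): Middle between the rails' near ends: dock x -110, z 40. Rails: dock x -110 to 128, 8 mm thick, inner faces at y +-51.5, level top edges at z 40. Between them is a channel 103 mm wide and 29 mm deep, open at both ends; fingers can go down into it.
- tray_seat (a point): Where the tray's underside centre comes to lie when seated: dock x 50, y 0, z 26. Each rail has two square notches in its top edge for the tray's pins, 11 mm wide and 6 mm deep, centred at dock x -2 and 102. Beyond, at x 120, the rail turns up in an end lug 12 mm high.
- tray: White vial tray, 130 x 100 x 24 mm, about 0.5 kg, loose, 1.5 mm play to each rail. Origin: centre of its underside; axes parallel to the dock's. Four steel pins, 8 mm thick, stick out of its sides at x +-52, 12 mm above the underside, and carry it on the rails. Front 99 mm: nine open pockets (29 mm, floor 3 mm) with five vials; rear 32 mm: a solid flat ledge, 24 mm high.
- tray_base (a point): Centre of the tray's underside (its origin). It starts 50 to 88 mm short of the seat at dock z 32, pins on the rail tops; sliding takes 2 to 6 N. At dock x 50 all four pins drop together: z falls to 26, and the notches' square far sides stop it (1.5 mm play). Pushed at 3 to 10 cm/s it falls in of itself; a fast shove (30 cm/s) carries it past, at most 14 mm, to the end lugs.
- tray_rear (a point): Centre of the tray's rear face, 65 mm behind its origin and 12 mm above its underside: an upright flat face, 100 mm wide and 24 mm high, facing back along the rails, to push against.
- keeper (a joint): Angle (rad) of the keeper, a flat steel swing arm with a black knob beside the rail. 0 = open, pointing along dock -x outside the rail; it grows anticlockwise seen from above, the knob swinging in over the rail, to a stop at 1.57 = shut, pointing along dock -y across the tray's ledge. It starts at 0 to 0.2, turns stiffly (about 1 N at the knob), stays where it is left.
- keeper_knob (a point): Middle of the top of the keeper's round black knob, 14 mm in diameter, dock z 57 to 77, 44 mm from the pivot. The arm under it is 14 mm wide and lies at z 52 to 57: it passes 2 mm over the ledge of a seated tray (ledge top z 50), but strikes a tray still up on the rails (top z 56).
- keeper_pivot (a point): The keeper's vertical pivot axis, fixed, at dock x 0, y 74, z 57 (top of the arm); a screw head stands 4 mm above it.
- vial_0: Glass sample vial with a blue screw cap, 23 mm in diameter, 44 mm tall, standing loose in one of the tray's pockets (any of five); it rises 23 mm above the pocket walls. Origin: centre of its foot.
- vial_1: Glass sample vial with a blue screw cap, 23 mm in diameter, 44 mm tall, standing loose in one of the tray's pockets (any of five); it rises 23 mm above the pocket walls. Origin: centre of its foot.
- vial_2: Glass sample vial with a white screw cap, 23 mm in diameter, 44 mm tall, standing loose in one of the tray's pockets (any of five); it rises 23 mm above the pocket walls. Origin: centre of its foot.
- vial_3: Glass sample vial with a blue screw cap, 23 mm in diameter, 44 mm tall, standing loose in one of the tray's pockets (any of five); it rises 23 mm above the pocket walls. Origin: centre of its foot.
- vial_4: Glass sample vial with a black screw cap, 23 mm in diameter, 44 mm tall, standing loose in one of the tray's pockets (any of five); it rises 23 mm above the pocket walls. Origin: centre of its foot.
- vial_5: Glass sample vial with a white cap, 23 x 44 mm, standing on the bench beside the dock on the keeper's side; a bystander. Origin: centre of its foot.
- crucible_1: White porcelain crucible, 41 mm wide and 28 mm high, on the bench beside the controller box; a bystander. Origin: centre of its foot.
- reagent_bottle_1: Reagent bottle with a black cap, 52 mm in diameter, 94 mm tall, on the bench at the right; a bystander. Origin: centre of its foot.

How it is judged:
By the outcome, as a careful person would: the job done as asked, in the order asked, and still so for the second after the job is handed in, with the robot touching nothing.
It also fails if it takes over 48 s, if anything falls off the work surface, if the arm or the gripper's body presses on something with over 40 N, if the wrist force passes 120 N, or if a joint passes its speed limit or range.

## Working session

There is one attempt and no reset: what is moved stays moved. The work goes in short steps, Python scripts to look and compute and a tool call to move; the robot and the scene stay as the last step left them, time stands still between calls to the robot, and variables do not carry over. Pictures are saved under pics/ and viewed, and the job is handed in when it is done.

Besides the shell and the picture viewer there is one more tool, called after "Emit:" in YAML: its name, and indented under it one key for each argument. move_arm: Moves the arm, as the interface text tells. Its arguments: {"type":"object","properties":{"targets":{"type":"array"},"squeeze":{"type":"number"}},"required":["targets"]}

```bash
mkdir -p pics; ls; cat > h.py <<'E'
import numpy as np, cv2
from rig import arm
from scipy.spatial.transform import Rotation as Rn
def proj(c,X):
    p=np.asarray(c['R'])@np.asarray(X)+np.asarray(c['t']); return np.array([c['fx']*p[0]/p[2]+c['cx'],c['fy']*p[1]/p[2]+c['cy']])
def ray(c,u,v,z):
    R=np.asarray(c['R']);t=np.asarray(c['t']);o=-R.T@t
    d=R.T@np.array([(u-c['cx'])/c['fx'],(v-c['cy'])/c['fy'],1]); return o+d*(z-o[2])/d[2]
E
python3 - <<'E'
from h import *
s=arm.read_state(); print(s['time'],s['ee_pos'],s['eef_rot'],arm.grasp_offset)
for n in ['scene','side']:
    c=arm.camera(n); cv2.imwrite(f'pics/{n}0.png',c['img'])
    for th in ['rail_entry','tray_seat','tray_base','tray_rear','keeper_knob','keeper_pivot','vial_5','dock','crucible_1','reagent_bottle_1']:
        r=arm.pinpoint(c,th)
        print(n,th,[(np.round(q['xyz'],4),round(q['p'],2)) for q in r[:2]])
print(arm.read_state()['time'])
E
```

```text
pics
0.0 [ 0.19968813 -0.53894893  0.2306867 ] [ 9.84304338e-01  1.76478313e-01 -1.70440582e-05 -6.11851382e-04] 0.0187
scene rail_entry [(array([ 0.4986, -0.2894,  0.0389]), 0.9), (array([ 0.4573, -0.171 ,  0.0343]), 0.48)]
scene tray_seat [(array([ 0.4877, -0.1329,  0.0266]), 0.57)]
scene tray_base [(array([ 0.4914, -0.1811,  0.0345]), 0.88), (array([ 0.487 , -0.134 ,  0.0239]), 0.3)]
scene tray_rear [(array([ 0.4928, -0.2519,  0.0442]), 0.84)]
scene keeper_knob [(array([ 0.4266, -0.227 ,  0.0771]), 0.82)]
scene keeper_pivot [(array([ 0.42  , -0.1819,  0.059 ]), 0.55)]
scene vial_5 [(array([ 0.5239, -0.1648,  0.037 ]), 0.7), (array([ 0.4579, -0.1414,  0.0336]), 0.67)]
scene dock [(array([ 0.4896, -0.1798,  0.    ]), 0.72)]
scene crucible_1 []
scene reagent_bottle_1 [(array([ 0.5202, -0.5347,  0.0025]), 0.91)]
side rail_entry []
side tray_seat [(array([ 0.492 , -0.1334,  0.0239]), 0.69), (array([ 0.3809, -0.0753, -0.0006]), 0.54)]
side tray_base []
side tray_rear [(array([ 0.496 , -0.2505,  0.0422]), 0.7), (array([ 0.46  , -0.1697,  0.0351]), 0.51)]
side keeper_knob [(array([ 0.4219, -0.2288,  0.0771]), 0.63)]
side keeper_pivot [(array([ 0.4208, -0.1826,  0.0544]), 0.75)]
side vial_5 [(array([ 0.4902, -0.1396,  0.0392]), 0.66), (array([ 0.4597, -0.1705,  0.0318]), 0.59)]
side dock [(array([ 0.4904, -0.1847, -0.0011]), 0.96)]
side crucible_1 [(array([ 0.5926, -0.0225,  0.0024]), 0.63)]
side reagent_bottle_1 [(array([ 0.5227, -0.5356, -0.0008]), 0.68)]
1.1
```

View pics/scene0.png

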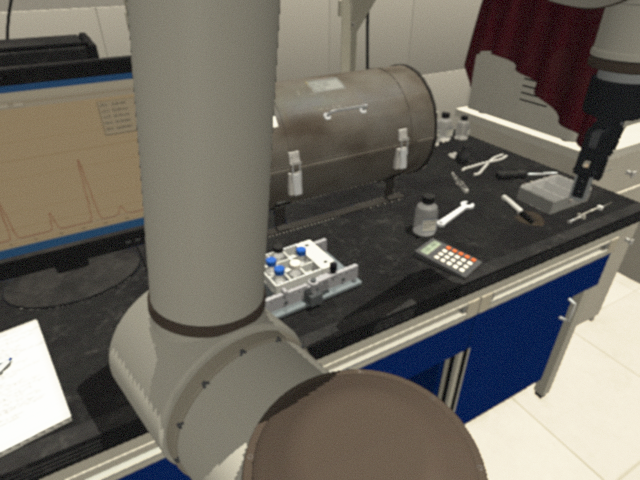

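View pics/side0.png

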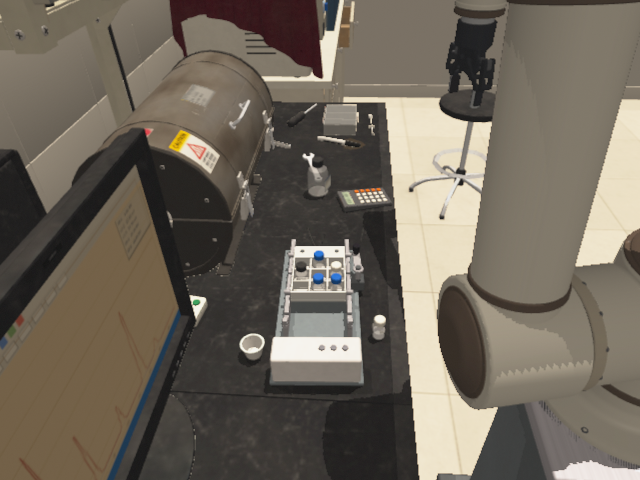

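```bash
python3 - <<'E'
import cv2
i=cv2.imread('pics/side0.png')
cv2.imwrite('pics/sidecrop.png',cv2.resize(i[230:395,235:400],None,fx=3.6,fy=3.6,interpolation=cv2.INTER_CUBIC))
i=cv2.imread('pics/scene0.png')
cv2.imwrite('pics/scenecrop.png',cv2.resize(i[225:325,260:370],None,fx=5.5,fy=5.5,interpolation=cv2.INTER_CUBIC))
E
```

```text
(no output)
```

View pics/sidecrop.png

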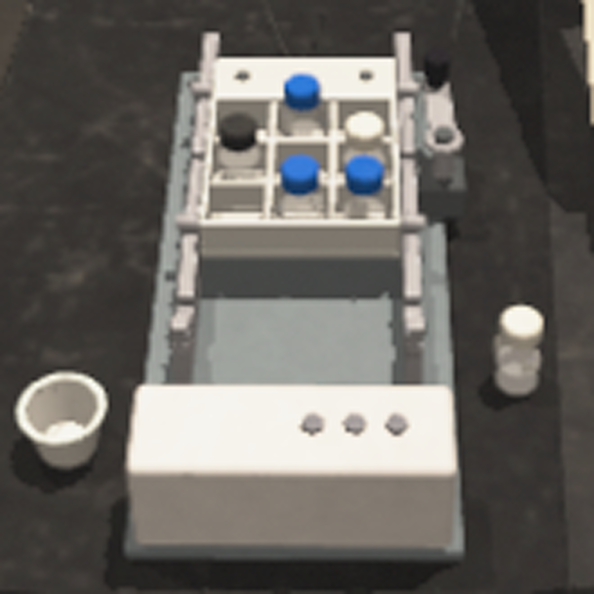

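View pics/scenecrop.png

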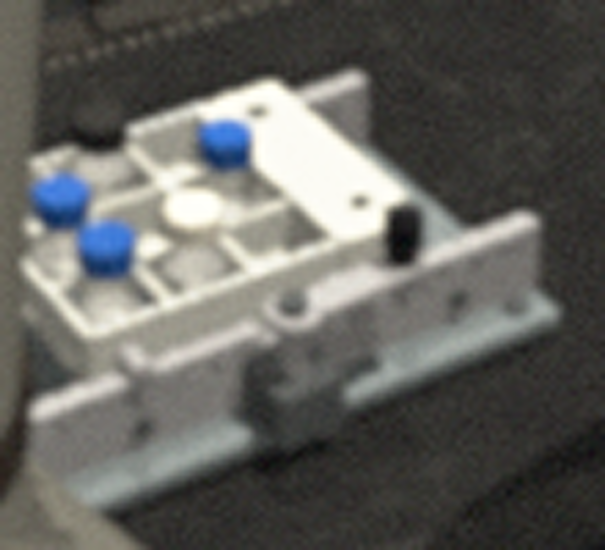

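```bash
cat > fit.py <<'E'
from h import *
from scipy.optimize import least_squares
cs=arm.camera('side');cc=arm.camera('scene')
S=lambda u,v:np.array([u/3.6+235,v/3.6+230]);C=lambda u,v:np.array([u/5.5+260,v/5.5+225])
obs=[(cs,S(128,557),(220,-75,0)),(cs,S(462,557),(220,75,0)),(cs,S(210,35),(-110,-55.5,40)),(cs,S(403,35),(-110,55.5,40)),(cs,S(442,131),(0,74,61)),
(cc,C(537,216),(-110,55.5,40)),(cc,C(363,73),(-110,-55.5,40)),(cc,C(560,310),(-110,75,11)),(cc,C(294,295),(0,74,61))]
def W(p,d):
    d=np.array(d)/1e3; a=p[2];return np.array([p[0]+np.cos(a)*d[0]-np.sin(a)*d[1],p[1]+np.sin(a)*d[0]+np.cos(a)*d[1],d[2]])
f=lambda p:np.concatenate([proj(c,W(p,d))-u for c,u,d in obs])
r=least_squares(f,[.49,-.183,1.6],loss='soft_l1')
print(r.x,np.degrees(r.x[2]));print(f(r.x).reshape(-1,2).round(1))
p=r.x
# tray rear edge top & knob in side/scene
def D(w):
    v=np.array(w[:2])-p[:2];c,s=np.cos(p[2]),np.sin(p[2]);return np.array([c*v[0]+s*v[1],-s*v[0]+c*v[1]])*1e3
for c,u,z in [(cs,S(215,58),.056),(cs,S(395,58),.056),(cs,S(205,222),.056),(cs,S(397,222),.056),(cs,S(436,60),.077),(cc,C(405,207),.077),(cc,C(270,80),.056),(cc,C(420,205),.056)]:
    print(D(ray(c,*u,z)).round(1))
E
python3 fit.py
```

```text
[ 0.4908386  -0.18376147  1.6253212 ] 93.12404486036452
[[-0.8  0.7]
 [ 0.3  1.5]
 [ 0.2 -1.6]
 [-0.4 -1.7]
 [ 0.3 -0.8]
 [-0.5 -0.2]
 [-0.2  0.3]
 [ 0.7 -0.2]
 [ 0.4  0.4]]
[-64.  -49.4]
[-63.9  50.4]
[ 64.3 -46.5]
[64.  48.6]
[-36.5  71.3]
[-44.8  70.1]
[-65.3 -49.7]
[-66.7  47.3]
```

```bash
cat >> h.py <<'E'
P=(0.4908,-0.1838,np.radians(93.1))
def d2w(d,p=P):
    d=np.array(d)/1e3; a=p[2];return np.array([p[0]+np.cos(a)*d[0]-np.sin(a)*d[1],p[1]+np.sin(a)*d[0]+np.cos(a)*d[1],d[2]])
def w2d(w,p=P):
    a=p[2];v=np.array(w[:2])-p[:2];c,s=np.cos(a),np.sin(a);return np.array([c*v[0]+s*v[1],-s*v[0]+c*v[1],w[2]])*[1e3,1e3,1e3]
def plan(d,yaw_dock):  # tool x heading in dock frame, deg
    s=arm.read_state();R=Rn.from_quat(s['eef_rot'])
    a=P[2]+np.radians(yaw_dock);x=np.array([np.cos(a),np.sin(a),0]);z=np.array([0,0,-1.]);y=np.cross(z,x)
    T=Rn.from_matrix(np.stack([x,y,z],1))
    print('shift',(R.inv().apply(d2w(d)-s['ee_pos'])/.12).round(3),'turn',((R.inv()*T).as_rotvec()/np.pi).round(4))
def st():
    s=arm.read_state();print('t',round(s['time'],2),'dock',w2d(s['ee_pos']).round(1),'F',np.round(s['force'],1),'g',round(s['grip_width'],2))
E
python3 -c "
from h import *
st();plan((-98,0,180),0)"
```

```text
t 1.2 dock [-339.1  309.9  231.3] F [-0.6 -0.6  0. ] g 1.0
shift [ 3.061 -1.154  0.428] turn [-0.     -0.     -0.4043]
```

Emit:
move_arm:
  targets:
    - {"x":0.5,"y":-0.2,"z":0,"wz":-0.06,"claw":0}
    - {"x":1,"y":-0.38,"z":0,"wz":-0.12,"claw":0}
    - {"x":1,"y":-0.38,"z":0,"wz":-0.18,"claw":0}
    - {"x":1,"y":-0.38,"z":0,"wz":-0.24,"claw":0}
    - {"x":1,"y":-0.38,"z":0,"wz":-0.3,"claw":0}
    - {"x":1,"y":-0.38,"z":0,"wz":-0.36,"claw":0}
    - {"x":1,"y":-0.38,"z":0,"wz":-0.404,"claw":0}
    - {"x":1,"y":-0.38,"z":0,"wz":-0.404,"claw":0}

```text
invalid input at $.targets[0]: expected keys x, y, z, wx, wy, wz, claw
```

```bash
python3 -c "
from h import *
st();plan((-98,0,180),0)"
```

```text
t 1.2 dock [-339.1  309.9  231.3] F [-0.6 -0.6  0. ] g 1.0
shift [ 3.061 -1.154  0.428] turn [-0.     -0.     -0.4043]
```

Emit:
move_arm:
  targets:
    - {"x":0.5,"y":-0.2,"z":0,"wx":0,"wy":0,"wz":-0.06,"claw":0}
    - {"x":1,"y":-0.38,"z":0,"wx":0,"wy":0,"wz":-0.12,"claw":0}
    - {"x":1,"y":-0.38,"z":0,"wx":0,"wy":0,"wz":-0.18,"claw":0}
    - {"x":1,"y":-0.38,"z":0,"wx":0,"wy":0,"wz":-0.24,"claw":0}
    - {"x":1,"y":-0.38,"z":0,"wx":0,"wy":0,"wz":-0.3,"claw":0}
    - {"x":1,"y":-0.38,"z":0,"wx":0,"wy":0,"wz":-0.36,"claw":0}
    - {"x":1,"y":-0.38,"z":0,"wx":0,"wy":0,"wz":-0.404,"claw":0}
    - {"x":1,"y":-0.38,"z":0,"wx":0,"wy":0,"wz":-0.404,"claw":0}

```text
time: 2.2
ee_pos: [0.2964, -0.4547, 0.2313]
eef_rot: [0.688, 0.725, 0.0, -0.0]
force: [0.8, 0.4, 0.3]
grip_width: 0.507
```

```bash
python3 -c "
from h import *
st();plan((-98,0,180),0)"
```

```text
t 2.2 dock [-260.   208.8  231.3] F [0.8 0.4 0.3] g 0.51
shift [1.353 1.737 0.427] turn [-0.     -0.     -0.0005]
```

Emit:
move_arm:
  targets:
    - {"x":0.35,"y":0.43,"z":0,"wx":0,"wy":0,"wz":0,"claw":0}
    - {"x":0.65,"y":0.87,"z":0.1,"wx":0,"wy":0,"wz":0,"claw":0}
    - {"x":0.65,"y":0.87,"z":0.2,"wx":0,"wy":0,"wz":0,"claw":0}

```text
time: 2.58
ee_pos: [0.3989, -0.3691, 0.2072]
eef_rot: [0.688, 0.726, 0.0, 0.0]
force: [-0.9, -1.0, -0.5]
grip_width: 0.502
```

```bash
python3 -c "
from h import *
st();plan((-98,0,130),0)"
```

```text
t 2.58 dock [-180.   101.8  207.2] F [-0.9 -1.  -0.5] g 0.5
shift [0.685 0.847 0.644] turn [ 0.0003  0.     -0.0004]
```

Emit:
move_arm:
  targets:
    - {"x":0.35,"y":0.43,"z":0.2,"wx":0,"wy":0,"wz":0,"claw":0}
    - {"x":0.68,"y":0.85,"z":0.4,"wx":0,"wy":0,"wz":0,"claw":0}
    - {"x":0.68,"y":0.85,"z":0.64,"wx":0,"wy":0,"wz":0,"claw":0}
    - {"x":0.68,"y":0.85,"z":0.64,"wx":0,"wy":0,"wz":0,"claw":0}

```text
time: 3.08
ee_pos: [0.4933, -0.2834, 0.1282]
eef_rot: [0.688, 0.725, -0.0, -0.002]
force: [-0.7, -0.4, 0.6]
grip_width: 0.502
```

```bash
python3 -c "
from h import *
st();plan((-98,0,31),0)
c=arm.camera('wrist');cv2.imwrite('pics/w1.png',c['img'])
for th in ['tray_rear','keeper_knob','keeper_pivot','rail_entry','tray_base']:
    print(th,[(w2d(q['xyz']).round(1),round(q['p'],2)) for q in arm.pinpoint(c,th)[:2]])
c=arm.camera('scene');cv2.imwrite('pics/s1.png',cv2.resize(c['img'][170:330,240:400],None,fx=3.6,fy=3.6))
"
```

```text
t 3.08 dock [-99.6   2.9 128.2] F [-0.7 -0.4  0.6] g 0.5
shift [0.011 0.027 0.81 ] turn [-0.0011 -0.0009 -0.0007]
tray_rear [(array([-66.4,  -1.9,  45.5]), 0.93), (array([-103.8,   -0.8,   41.4]), 0.2)]
keeper_knob [(array([-38.2,  71.2,  74.7]), 0.69)]
keeper_pivot [(array([-2.1, 74.6, 57.2]), 0.84)]
rail_entry [(array([-101.8,   -0.3,   40.1]), 0.72)]
tray_base [(array([-2.9, -0.2, 31.4]), 0.56), (array([ 12.4, -34. ,  31.4]), 0.26)]
```

View pics/w1.png

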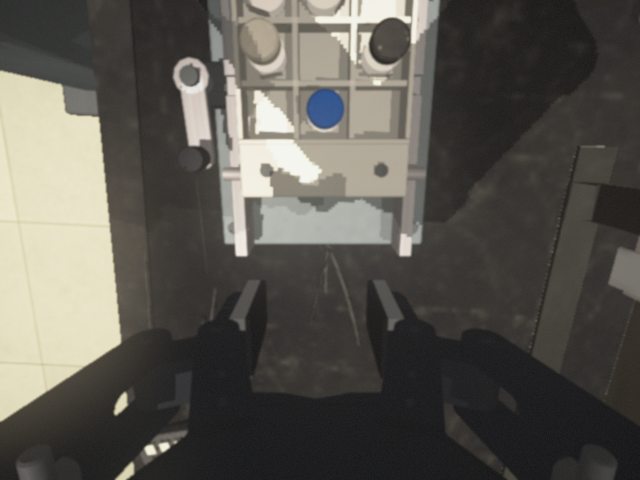

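View pics/s1.png

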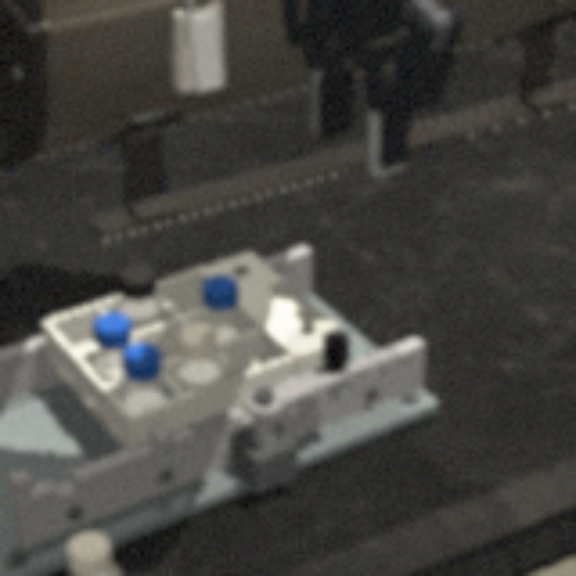

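Emit:
move_arm:
  targets:
    - {"x":0.0,"y":0.02,"z":0.3,"wx":0,"wy":0,"wz":0,"claw":0}
    - {"x":0,"y":0.02,"z":0.55,"wx":0,"wy":0,"wz":0,"claw":0}
    - {"x":0,"y":0.02,"z":0.7,"wx":0,"wy":0,"wz":0,"claw":0}
    - {"x":0,"y":0.02,"z":0.8,"wx":0,"wy":0,"wz":0,"claw":0}
    - {"x":0,"y":0.02,"z":0.8,"wx":0,"wy":0,"wz":0,"claw":0}

```text
time: 4.05
ee_pos: [0.4964, -0.2843, 0.0344]
eef_rot: [0.688, 0.726, 0.0, -0.0]
force: [-0.7, 0.3, 0.6]
grip_width: 0.505
```

```bash
python3 -c "
from h import *
st();plan((-76,0,31),0)
c=arm.camera('wrist');cv2.imwrite('pics/w2.png',c['img'])
c=arm.camera('scene');cv2.imwrite('pics/s2.png',cv2.resize(c['img'][170:330,240:400],None,fx=3.6,fy=3.6))
"
```

```text
t 4.05 dock [-1.006e+02 -1.000e-01  3.440e+01] F [-0.7  0.3  0.6] g 0.51
shift [ 0.205 -0.001  0.028] turn [-0.0001 -0.0001 -0.0004]
```

View pics/w2.png

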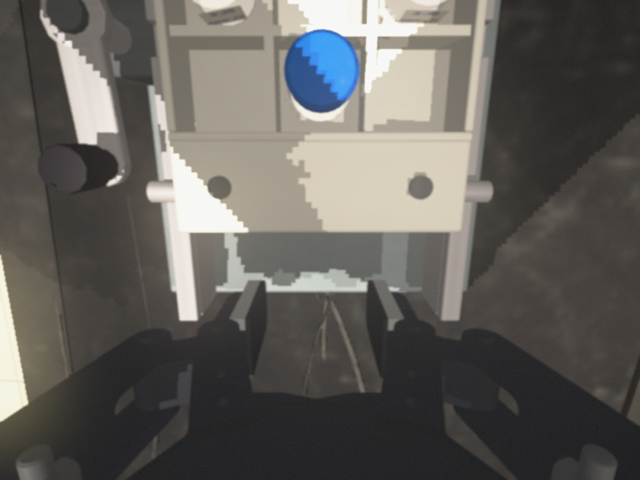

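View pics/s2.png

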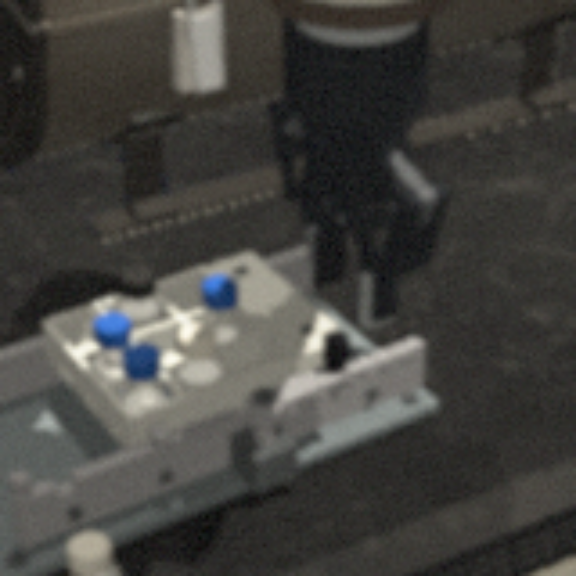

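Emit:
move_arm:
  targets:
    - {"x":0.06,"y":0,"z":0.02,"wx":0,"wy":0,"wz":0,"claw":0}
    - {"x":0.12,"y":0,"z":0.02,"wx":0,"wy":0,"wz":0,"claw":0}
    - {"x":0.17,"y":0,"z":0.02,"wx":0,"wy":0,"wz":0,"claw":0}
    - {"x":0.21,"y":0,"z":0.02,"wx":0,"wy":0,"wz":0,"claw":0}
    - {"x":0.25,"y":0,"z":0.02,"wx":0,"wy":0,"wz":0,"claw":0}
    - {"x":0.29,"y":0,"z":0.02,"wx":0,"wy":0,"wz":0,"claw":0}

```text
time: 4.9
ee_pos: [0.4947, -0.2495, 0.0323]
eef_rot: [0.688, 0.726, -0.0, 0.0]
force: [0.2, -5.1, 0.0]
grip_width: 0.504
```

```bash
python3 -c "
from h import *
st();plan((-26,0,32),0)
"
```

```text
t 4.9 dock [-65.8  -0.3  32.3] F [ 0.2 -5.1  0. ] g 0.5
shift [ 0.332 -0.003  0.002] turn [ 0.0001  0.0002 -0.0003]
```

Emit:
move_arm:
  targets:
    - {"x":0.04,"y":0,"z":0,"wx":0,"wy":0,"wz":0,"claw":0}
    - {"x":0.08,"y":0,"z":0,"wx":0,"wy":0,"wz":0,"claw":0}
    - {"x":0.12,"y":0,"z":0,"wx":0,"wy":0,"wz":0,"claw":0}
    - {"x":0.16,"y":0,"z":0,"wx":0,"wy":0,"wz":0,"claw":0}
    - {"x":0.2,"y":0,"z":0,"wx":0,"wy":0,"wz":0,"claw":0}
    - {"x":0.24,"y":0,"z":0,"wx":0,"wy":0,"wz":0,"claw":0}

```text
time: 5.65
ee_pos: [0.4931, -0.2206, 0.0322]
eef_rot: [0.688, 0.726, -0.0, 0.0]
force: [0.5, -5.5, 2.3]
grip_width: 0.503
```

```bash
python3 -c "
from h import *
st();plan((-26,0,32),0)
c=arm.camera('wrist');cv2.imwrite('pics/w3.png',c['img'])
"
```

```text
t 5.65 dock [-36.8  -0.3  32.2] F [ 0.5 -5.5  2.3] g 0.5
shift [ 0.09  -0.003  0.002] turn [ 0.0001  0.0001 -0.0003]
```

View pics/w3.png

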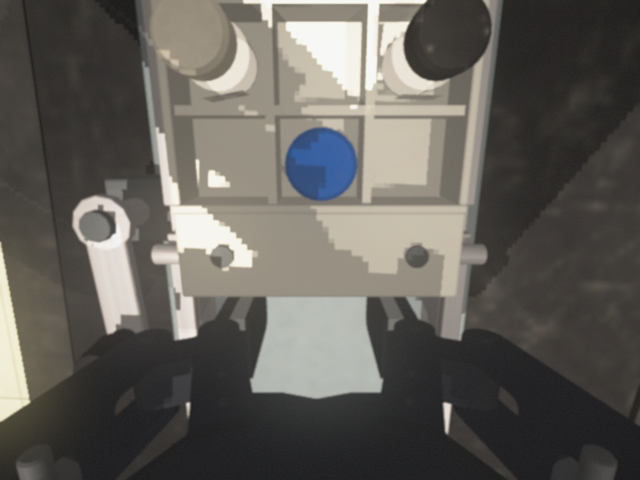

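Emit:
move_arm:
  targets:
    - {"x":0.04,"y":0,"z":0,"wx":0,"wy":0,"wz":0,"claw":0}
    - {"x":0.08,"y":0,"z":0,"wx":0,"wy":0,"wz":0,"claw":0}

```text
time: 5.95
ee_pos: [0.4924, -0.2106, 0.0319]
eef_rot: [0.688, 0.726, 0.0, -0.0]
force: [-1.2, 0.9, -0.0]
grip_width: 0.505
```

```bash
python3 -c "
from h import *
st();plan((-26,0,32),0)
"
```

```text
t 5.95 dock [-26.9  -0.1  31.9] F [-1.2  0.9 -0. ] g 0.5
shift [ 0.007 -0.001 -0.001] turn [-0.0001 -0.0002 -0.0003]
```

```bash
python3 -c "
from h import *
c=arm.camera('wrist');cv2.imwrite('pics/w4.png',c['img'])
for th in ['tray_rear','tray_base']: print(th,[(w2d(q['xyz']).round(1),round(q['p'],2)) for q in arm.pinpoint(c,th)[:2]])
c=arm.camera('side');cv2.imwrite('pics/d4.png',cv2.resize(c['img'][230:395,235:400],None,fx=3.6,fy=3.6,interpolation=cv2.INTER_CUBIC))
for th in ['tray_rear','tray_base']: print(th,[(w2d(q['xyz']).round(1),round(q['p'],2)) for q in arm.pinpoint(c,th)[:2]])
st()
"
```

```text
tray_rear [(array([-15.6,   0.4,  38.7]), 0.87)]
tray_base [(array([48.1, -1.3, 25.5]), 0.59)]
tray_rear [(array([-12.1,   0.1,  35. ]), 0.95), (array([ 155.6, -107.5,    0.8]), 0.29)]
tray_base [(array([48.1,  1.4, 22.3]), 0.86)]
t 6.25 dock [-27.3  -0.2  32. ] F [-0.6  0.4 -0. ] g 0.5
```

View pics/w4.png

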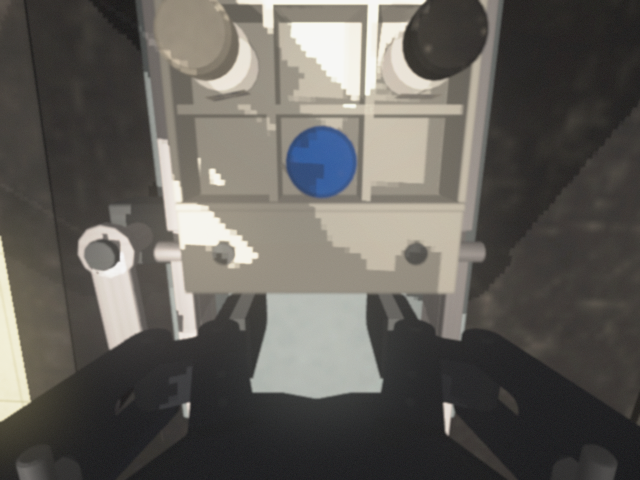

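View pics/d4.png

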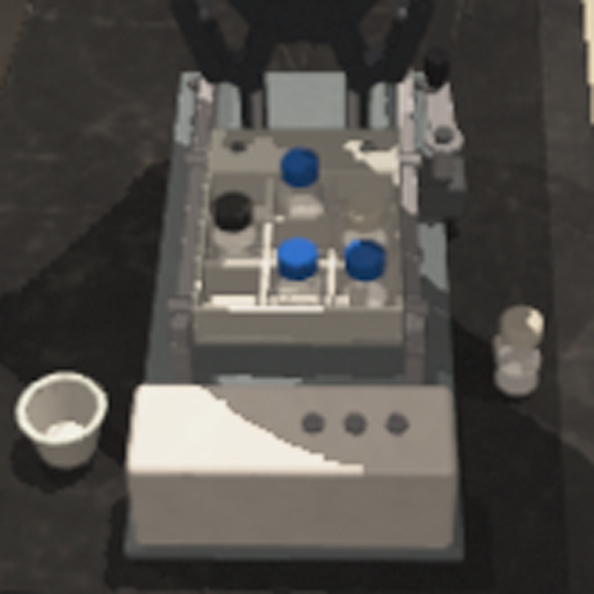

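Emit:
move_arm:
  targets:
    - {"x":0.02,"y":0,"z":0,"wx":0,"wy":0,"wz":0,"claw":0}
    - {"x":0.04,"y":0,"z":0,"wx":0,"wy":0,"wz":0,"claw":0}

```text
time: 6.5
ee_pos: [0.4923, -0.2065, 0.0321]
eef_rot: [0.688, 0.726, -0.0, 0.0]
force: [1.4, -12.9, -2.2]
grip_width: 0.504
```

```bash
python3 -c "
from h import *
st()
"
```

```text
t 6.5 dock [-22.8  -0.3  32.1] F [  1.4 -12.9  -2.2] g 0.5
```

Emit:
move_arm:
  targets:
    - {"x":-0.1,"y":0,"z":0,"wx":0,"wy":0,"wz":0,"claw":0}
    - {"x":-0.2,"y":0,"z":0,"wx":0,"wy":0,"wz":0,"claw":0}
    - {"x":-0.2,"y":0,"z":0,"wx":0,"wy":0,"wz":0,"claw":0}
    - {"x":-0.2,"y":0,"z":-0.3,"wx":0,"wy":0,"wz":0,"claw":0}
    - {"x":-0.2,"y":0,"z":-0.7,"wx":0,"wy":0,"wz":0,"claw":0}
    - {"x":-0.2,"y":0,"z":-1,"wx":0,"wy":0,"wz":0,"claw":0}
    - {"x":-0.2,"y":0,"z":-1,"wx":0,"wy":0,"wz":0,"claw":-1}

```text
time: 7.38
ee_pos: [0.4945, -0.2309, 0.1549]
eef_rot: [0.688, 0.726, 0.001, 0.002]
force: [-0.0, -0.2, -0.9]
grip_width: 0.3
```

```bash
python3 -c "
from h import *
st()
c=arm.camera('wrist');cv2.imwrite('pics/w5.png',c['img'])
for th in ['tray_rear','tray_base','keeper_knob','keeper_pivot']: print(th,[(w2d(q['xyz']).round(1),round(q['p'],2)) for q in arm.pinpoint(c,th)[:2]])
c=arm.camera('side')
for th in ['tray_rear','tray_base','keeper_knob']: print(th,[(w2d(q['xyz']).round(1),round(q['p'],2)) for q in arm.pinpoint(c,th)[:2]])
plan((-66,96,150),-45)
"
```

```text
t 7.38 dock [-47.2  -1.2 154.9] F [-0.  -0.2 -0.9] g 0.3
tray_rear [(array([-9.9, -0.3, 34.8]), 0.57), (array([35.4, -0.7, 30. ]), 0.48)]
tray_base [(array([51.7, -0.9, 23.8]), 0.62)]
keeper_knob [(array([-39. ,  69.3,  76.2]), 0.67)]
keeper_pivot [(array([ 1.9, 74.5, 59.4]), 0.62), (array([34.8, -2.8, 29.9]), 0.39)]
tray_rear [(array([-9.6, -5.1, 34.9]), 0.81)]
tray_base [(array([56.5,  1. , 21.5]), 0.77)]
keeper_knob [(array([ 1.137e+02,  1.013e+02, -1.000e-01]), 0.59), (array([-39.8,  74.8,  77.7]), 0.55)]
shift [-0.164 -0.801  0.013] turn [-3.000e-04 -1.000e-04  2.497e-01]
```

View pics/w5.png

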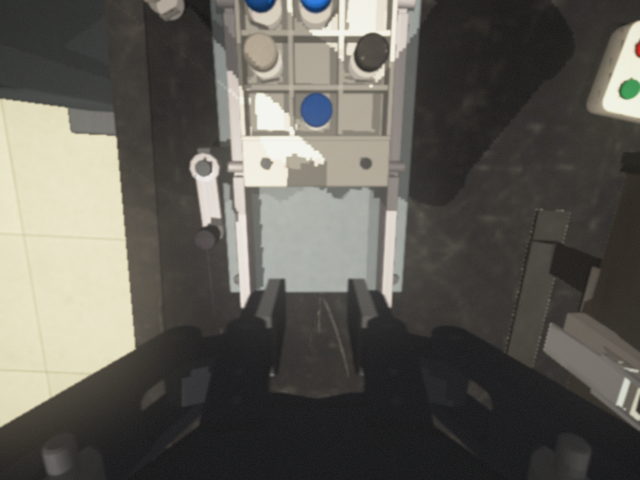

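Emit:
move_arm:
  targets:
    - {"x":-0.05,"y":-0.3,"z":0,"wx":0,"wy":0,"wz":0.05,"claw":-1}
    - {"x":-0.16,"y":-0.6,"z":0,"wx":0,"wy":0,"wz":0.1,"claw":-1}
    - {"x":-0.16,"y":-0.8,"z":0,"wx":0,"wy":0,"wz":0.15,"claw":-1}
    - {"x":-0.16,"y":-0.8,"z":0,"wx":0,"wy":0,"wz":0.2,"claw":-1}
    - {"x":-0.16,"y":-0.8,"z":0,"wx":0,"wy":0,"wz":0.25,"claw":-1}
    - {"x":-0.16,"y":-0.8,"z":0,"wx":0,"wy":0,"wz":0.25,"claw":-1}

```text
time: 8.57
ee_pos: [0.3986, -0.2546, 0.152]
eef_rot: [0.913, 0.407, -0.0, -0.0]
force: [-0.4, 1.0, -0.3]
grip_width: -0.001
```

```bash
python3 -c "
from h import *
st()
c=arm.camera('wrist');cv2.imwrite('pics/w6.png',c['img'])
print('knob px',proj(c,d2w((-43.8,70.5,77))), 'tcp px',proj(c,arm.read_state()['ee_pos']))
for th in ['keeper_knob','keeper_pivot']: print(th,[(w2d(q['xyz']).round(1),round(q['p'],2)) for q in arm.pinpoint(c,th)[:2]])
plan((-66,94,62),-45)
"
```

```text
t 8.57 dock [-65.7  95.9 152. ] F [-0.4  1.  -0.3] g -0.0
knob px [319.66757125 194.81644475] tcp px [315.18371867 296.10251289]
keeper_knob [(array([-40.3,  69.6,  77. ]), 0.63)]
keeper_pivot [(array([-0.4, 73.2, 58.4]), 0.86)]
shift [0.008 0.012 0.75 ] turn [-0.0001 -0.      0.0008]
```

View pics/w6.png

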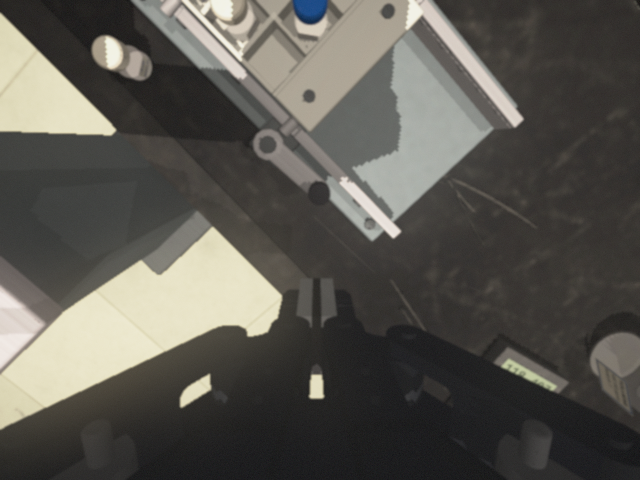

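Emit:
move_arm:
  targets:
    - {"x":0,"y":0,"z":0.3,"wx":0,"wy":0,"wz":0,"claw":-1}
    - {"x":0,"y":0,"z":0.6,"wx":0,"wy":0,"wz":0,"claw":-1}
    - {"x":0,"y":0,"z":0.75,"wx":0,"wy":0,"wz":0,"claw":-1}
    - {"x":0,"y":0,"z":0.75,"wx":0,"wy":0,"wz":0,"claw":-1}
    - {"x":0,"y":0,"z":0.75,"wx":0,"wy":0,"wz":0,"claw":-1}

```text
time: 9.35
ee_pos: [0.3991, -0.2548, 0.0629]
eef_rot: [0.913, 0.408, 0.0, 0.0]
force: [0.6, 0.2, 0.2]
grip_width: -0.001
```

```bash
python3 -c "
from h import *
st()
c=arm.camera('wrist');cv2.imwrite('pics/w7.png',c['img'])
for th in np.radians([5,15,30,45,60,75,90,95]):
    k=np.array([-44*np.cos(th),74-44*np.sin(th)]); d=18*np.array([-.707,.707])
    print(np.degrees(th).round(),(k+d).round(1));plan((*(k+d),62),-45)
"
```

```text
t 9.35 dock [-66.   95.4  62.9] F [0.6 0.2 0.2] g -0.0
5.0 [-56.6  82.9]
shift [0.129 0.017 0.009] turn [ 0.0004 -0.     -0.    ]
15.0 [-55.2  75.3]
shift [0.182 0.054 0.009] turn [ 0.0004 -0.     -0.    ]
30.0 [-50.8  64.7]
shift [0.27  0.091 0.009] turn [ 0.0004 -0.     -0.    ]
45.0 [-43.8  55.6]
shift [0.365 0.103 0.009] turn [ 0.0004 -0.     -0.    ]
60.0 [-34.7  48.6]
shift [0.46  0.091 0.009] turn [ 0.0004 -0.     -0.    ]
75.0 [-24.1  44.2]
shift [0.548 0.054 0.009] turn [ 0.0004 -0.     -0.    ]
90.0 [-12.7  42.7]
shift [ 0.624 -0.004  0.009] turn [ 0.0004 -0.     -0.    ]
95.0 [-8.9 42.9]
shift [ 0.646 -0.028  0.009] turn [ 0.0004 -0.     -0.    ]
```

View pics/w7.png

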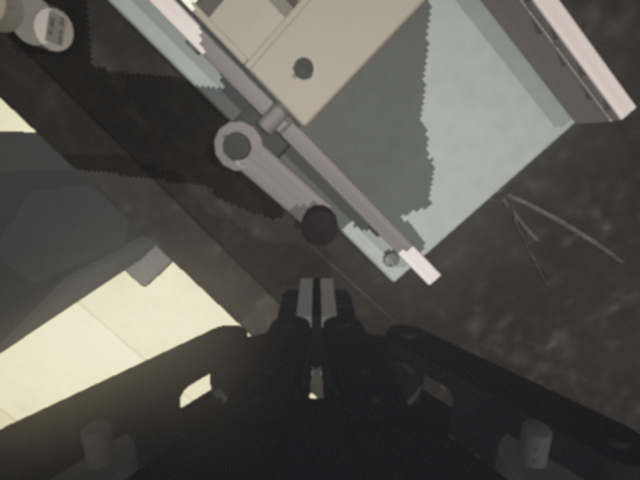

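Emit:
move_arm:
  targets:
    - {"x":0.1,"y":0.02,"z":0,"wx":0,"wy":0,"wz":0,"claw":-1}
    - {"x":0.15,"y":0.04,"z":0,"wx":0,"wy":0,"wz":0,"claw":-1}
    - {"x":0.2,"y":0.06,"z":0,"wx":0,"wy":0,"wz":0,"claw":-1}
    - {"x":0.24,"y":0.08,"z":0,"wx":0,"wy":0,"wz":0,"claw":-1}
    - {"x":0.28,"y":0.09,"z":0,"wx":0,"wy":0,"wz":0,"claw":-1}
    - {"x":0.32,"y":0.1,"z":0,"wx":0,"wy":0,"wz":0,"claw":-1}
    - {"x":0.36,"y":0.1,"z":0,"wx":0,"wy":0,"wz":0,"claw":-1}

```text
time: 10.28
ee_pos: [0.4367, -0.2302, 0.0621]
eef_rot: [0.913, 0.407, 0.0, -0.0]
force: [-0.1, -2.3, -0.6]
grip_width: 0.003
```

```bash
python3 -c "
from h import *
st()
c=arm.camera('wrist');cv2.imwrite('pics/w8.png',c['img'])
for th in np.radians([60,75,90,95]):
    k=np.array([-44*np.cos(th),74-44*np.sin(th)]); d=18*np.array([-.707,.707])
    print(np.degrees(th).round(),(k+d).round(1));plan((*(k+d),62),-45)
"
```

```text
t 10.28 dock [-43.4  56.5  62.1] F [-0.1 -2.3 -0.6] g 0.0
60.0 [-34.7  48.6]
shift [ 0.094 -0.004  0.   ] turn [-0.0001 -0.0001 -0.0003]
75.0 [-24.1  44.2]
shift [ 0.183 -0.041  0.   ] turn [-0.0001 -0.0001 -0.0003]
90.0 [-12.7  42.7]
shift [ 0.259 -0.099  0.   ] turn [-0.0001 -0.0001 -0.0003]
95.0 [-8.9 42.9]
shift [ 0.28  -0.123  0.   ] turn [-0.0001 -0.0001 -0.0003]
```

View pics/w8.png

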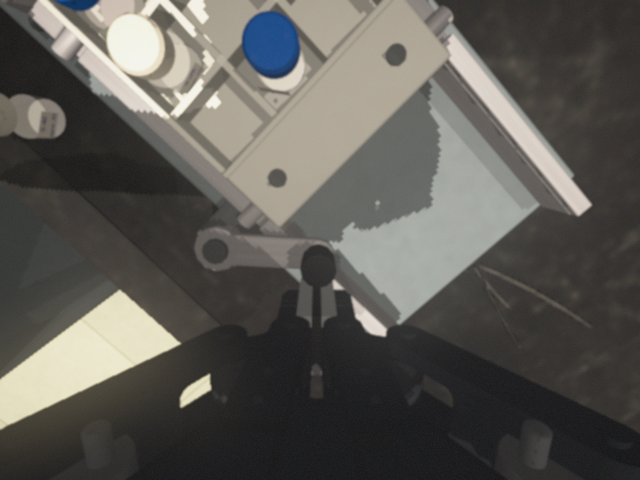

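Emit:
move_arm:
  targets:
    - {"x":0.05,"y":0,"z":0,"wx":0,"wy":0,"wz":0,"claw":-1}
    - {"x":0.09,"y":0,"z":0,"wx":0,"wy":0,"wz":0,"claw":-1}
    - {"x":0.13,"y":-0.02,"z":0,"wx":0,"wy":0,"wz":0,"claw":-1}
    - {"x":0.17,"y":-0.03,"z":0,"wx":0,"wy":0,"wz":0,"claw":-1}
    - {"x":0.2,"y":-0.05,"z":0,"wx":0,"wy":0,"wz":0,"claw":-1}
    - {"x":0.23,"y":-0.07,"z":0,"wx":0,"wy":0,"wz":0,"claw":-1}
    - {"x":0.26,"y":-0.1,"z":0,"wx":0,"wy":0,"wz":0,"claw":-1}

```text
time: 11.2
ee_pos: [0.4484, -0.199, 0.0621]
eef_rot: [0.913, 0.407, 0.0, -0.0]
force: [-0.6, -1.8, -0.1]
grip_width: 0.0
```

```bash
python3 -c "
from h import *
st()
c=arm.camera('wrist');cv2.imwrite('pics/w9.png',c['img'])
"
```

```text
t 11.2 dock [-12.8  43.1  62.1] F [-0.6 -1.8 -0.1] g 0.0
```

View pics/w9.png

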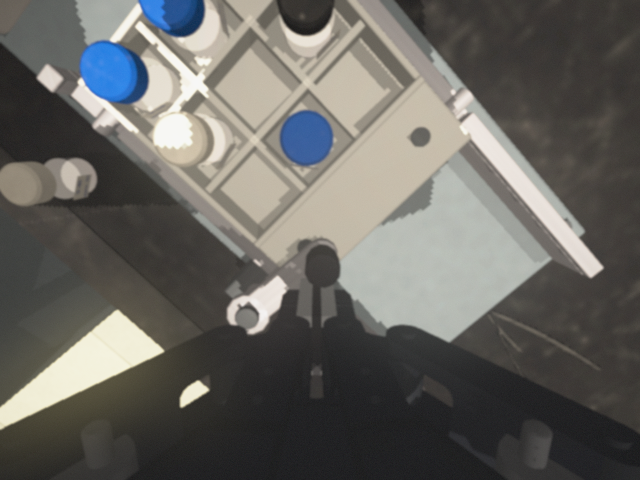

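Emit:
move_arm:
  targets:
    - {"x":0.015,"y":-0.015,"z":0,"wx":0,"wy":0,"wz":0,"claw":-1}
    - {"x":0.03,"y":-0.025,"z":0,"wx":0,"wy":0,"wz":0,"claw":-1}
    - {"x":0.03,"y":-0.025,"z":0,"wx":0,"wy":0,"wz":0,"claw":-1}

```text
time: 11.62
ee_pos: [0.4485, -0.1951, 0.0622]
eef_rot: [0.913, 0.407, -0.0, 0.0]
force: [-3.3, -6.1, -0.5]
grip_width: 0.001
```

```bash
python3 -c "
from h import *
st()
"
```

```text
t 11.62 dock [-9.  42.9 62.2] F [-3.3 -6.1 -0.5] g 0.0
```

Emit:
move_arm:
  targets:
    - {"x":0.02,"y":-0.01,"z":0,"wx":0,"wy":0,"wz":0,"claw":-1}
    - {"x":0.02,"y":-0.01,"z":0,"wx":0,"wy":0,"wz":0,"claw":-1}

```text
time: 11.88
ee_pos: [0.4486, -0.1942, 0.0622]
eef_rot: [0.913, 0.407, -0.002, 0.002]
force: [-8.8, -24.6, -1.9]
grip_width: -0.002
```

```bash
python3 -c "
from h import *
st()
"
```

```text
t 11.88 dock [-8.1 42.7 62.2] F [ -8.8 -24.6  -1.9] g -0.0
```

Firm stop. Back off along -x of the tool, then up and away.

Emit:
move_arm:
  targets:
    - {"x":-0.1,"y":0.05,"z":0,"wx":0,"wy":0,"wz":0,"claw":-1}
    - {"x":-0.25,"y":0.05,"z":0,"wx":0,"wy":0,"wz":0,"claw":-1}
    - {"x":-0.25,"y":0.05,"z":-0.1,"wx":0,"wy":0,"wz":0,"claw":-1}
    - {"x":-0.3,"y":0.05,"z":-0.5,"wx":0,"wy":0,"wz":0,"claw":-1}
    - {"x":-0.5,"y":0.05,"z":-1,"wx":0,"wy":0,"wz":0,"claw":-1}
    - {"x":-0.6,"y":0.05,"z":-1,"wx":0,"wy":0,"wz":0,"claw":-1}
    - {"x":-0.6,"y":0.05,"z":-1,"wx":0,"wy":0,"wz":0,"claw":-1}

```text
time: 12.75
ee_pos: [0.4053, -0.2498, 0.1824]
eef_rot: [0.914, 0.407, 0.0, 0.0]
force: [0.4, 1.2, -1.1]
grip_width: 0.002
```

```bash
python3 -c "
from h import *
st()
c=arm.camera('wrist');cv2.imwrite('pics/w10.png',c['img'])
for th in ['tray_base','keeper_knob','keeper_pivot']: print(th,[(w2d(q['xyz']).round(1),round(q['p'],2)) for q in arm.pinpoint(c,th)[:2]])
print(proj(c,d2w((0,30,77))),proj(c,d2w((0,74,61))))
c=arm.camera('side');cv2.imwrite('pics/d10.png',cv2.resize(c['img'][230:395,235:400],None,fx=3.6,fy=3.6,interpolation=cv2.INTER_CUBIC))
for th in ['tray_base','keeper_knob']: print(th,[(w2d(q['xyz']).round(1),round(q['p'],2)) for q in arm.pinpoint(c,th)[:2]])
"
```

```text
t 12.75 dock [-61.3  89.  182.4] F [ 0.4  1.2 -1.1] g 0.0
tray_base [(array([50.6, -0.5, 21.6]), 0.59)]
keeper_knob [(array([ 2.7, 29. , 75.1]), 0.89)]
keeper_pivot [(array([-0.1, 74.5, 58. ]), 0.63)]
[312.97784055 110.05442615] [270.4356131  157.56017206]
tray_base [(array([51.3, -1.4, 23.1]), 0.77)]
keeper_knob []
```

View pics/w10.png

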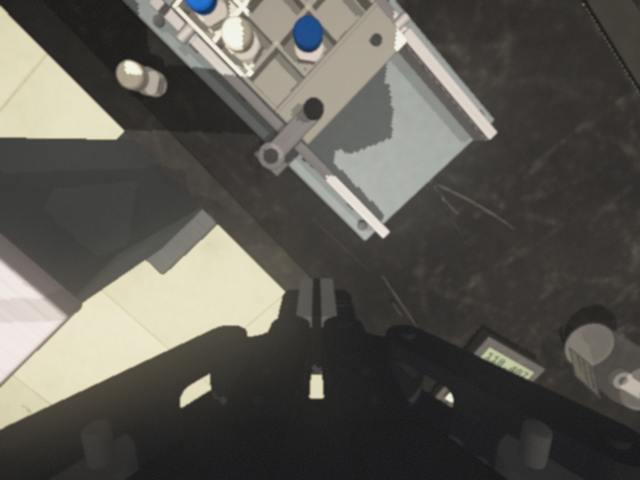

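View pics/d10.png

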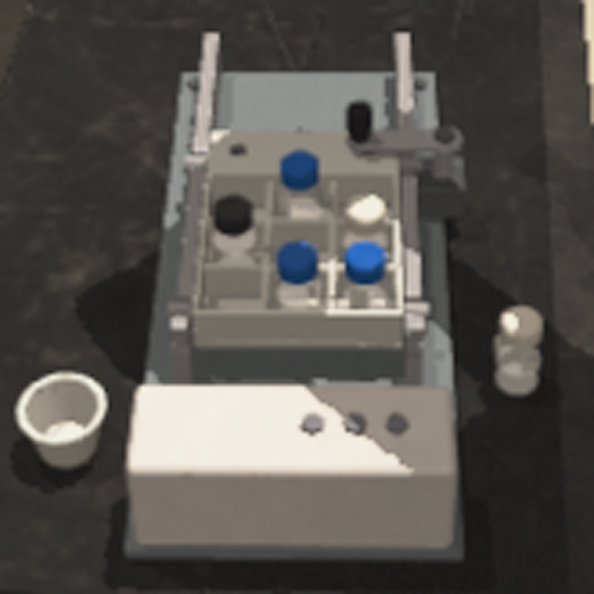

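Wrist picture: the knob is at (313,108), against (313,110) predicted for fully shut, and the pivot is at (270,155). Side picture: the tray is seated with the arm across its ledge. All five vials are standing, and the white-capped vial and the crucible have not moved.

```bash
python3 -c "
from rig import arm
print(arm.close_job())"
```

```text
the job is handed in; nothing more can be done
None
```

The vial tray is seated in its notches and the keeper is shut across its rear ledge. I handed the job in at about 13 s of the 48 s allowed.

- **Tray:** I pushed it along the rails at about 4 cm/s with the half-open fingertips until the pushing force dropped away. A test push then met about 13 N of resistance, well above the 2 to 6 N that sliding takes. My last looks put the tray base at dock x 51, z 22 to 23 (nominal 50 and 26; the networks are good to about 4 mm).
- **Keeper:** I pushed the knob round with closed fingers until it met a firm stop; the force rose to about 26 N there. In the wrist picture the knob then lay about 2 px from where a fully shut keeper should put it.
- **Surroundings:** All five vials are standing in their pockets, and the bench vial and crucible have not moved. The reagent bottle looked untouched in the wrist picture, but I did not measure it again. The arm was clear of everything at hand-in.
- **Checks that disagreed:** One side-camera estimate, taken after the seating push, put the tray at x 56.5. The wrist reading then (51.7) and both later readings (50.6 and 51.3) put it at the seat. In the last side picture the network did not find the knob, though I could see it shut there by eye.

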